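# Fetch the flux tin from behind the bottles

## Robot

A 6-joint arm with a two-finger parallel gripper is mounted at the origin on a cart in front of the work surface, level with it; the furniture and walls round the work are solid. World frame = base frame: x ahead of the robot, y to its left, z up, the work surface at z = 0. Lengths are in mm, angles in degrees, forces in N, time in s.
With the tool pointing down it reaches from about 350 to 850 mm from the base axis. Payload 8.1 kg.
Tool frame: the origin (TCP) lies midway between the tips of the shut fingers; the grasp point (between the pads) lies 19 mm behind it; z points along the fingers, y is the direction in which the jaws open and shut (so a half turn about z gives the same grasp; the last joint's range is limited). The gripper opens to 85 mm and grips with 20 to 120 N. Pads are 22 mm wide; open, the fingers measure 114 mm over their backs; the gripper's body (76 mm by 85 mm) begins 54 mm behind the grasp point. The pads swing forward as they close: fully open they stand 13 mm farther back than shut.
Start: joints at [-77.315, 7.471, 85.268, -0, 87.261, -4.893], TCP at [181.226, -571.981, 231.292] pointing down, gripper open.
Joint ranges: [-169.43, 169.43], [-51.17, 129.36], [1.28, 143.12], [-76.62, 256.62], [0, 156.53], [-152.29, 152.29]. Speed limits (degrees/s): [136.94, 136.94, 159.86, 180, 180, 180].

## Interface

Orientations are given as [roll, pitch, yaw] about the fixed x, y, z axes, in that order (R = Rz(yaw) Ry(pitch) Rx(roll)).
In Python, from bench import telemetry, snapshot, camera_params, job gives the robot as it stands. The module is installed in compiled form; this text tells all that it offers.
- The arm moves only by the shell command python3 -m jog 'ROWS' [FORCE]. ROWS is JSON, a list that holds one entry, the list of rows, each a list of 7 numbers: the shift along the tool's x, y, z in units of 50 mm (1.0 is 50 mm), then the turn, a rotation vector about the tool's x, y, z in units of 2 pi rad (1.0 is 2 pi rad), then the opening, from 0 (shut) to 1 (fully open). In form: [[[dx, dy, dz, rx, ry, rz, claw], ...]]. A call has 1 to 12 rows; each row shifts and turns the commanded pose from where the row before left it, along the tool's axes as they then stand; what a row does not reach is not made up. A row lasts 1/8 s, in which the tool goes at most 62.5 mm and 10.7 degrees, less where a joint would pass 70% of its speed; a pose out of reach is approached as far as the arm can. A call with a number of a shift or a turn outside -1 to 1 is refused whole. A call with a gripper value outside its range is refused whole. The fingers move at their own pace and stop on an object; FORCE is the grip in N (left out, the last holds). Time passes only in rows, so rows that do not move let the fingers close. It gives the time, the measured TCP pose, the force and the opening at its end, in the units of the state.
- telemetry.sense(): the state, without advancing time (a new reading comes with each control period).
- snapshot(name): name is "side" or "top"; returns (picture, depth): 384x512x3 uint8, red, green, blue; 384x512 float32, mm along the optical axis (not along the pixel's ray), 0 where there is no reading.
- camera_params(name): a dict with "K" (3x3 intrinsics, pixels), "extrinsics" (4x4, takes a point from camera to world coordinates). Camera axes: x right, y down, z forward; pixel columns grow to the right and rows downward; lengths in mm; the calibration is good to about 2 mm. A picture is of the moment at which its call begins. camera_params takes no time and is no camera call.
- job.hand_in(): hands the job in, once; it reports no verdict.
The state is a dict: "time": time; "joint_pos": joint angles; "qd": joint speeds; "joint_efforts": joint torques, N m; "tool_pos": TCP position; "tcp_rot": TCP orientation; "ft_force": force on the tool from outside, world axes, zero at the start; "wrist_torque": the same for the moment, N m; "finger_gap": finger opening in mm.
Only numpy, scipy, OpenCV 4.12 (cv2) and the standard library are available. Lean on these libraries where they do the work, as an engineer would, in place of code of your own. Each camera call takes 0.05 s, during which the arm holds its last target. There are 200 camera calls.

## Task

The flux tin stands in the back row of the grey tray, behind the spray can, the bottle and the jar. First clear these three to the side, standing on the black rubber mat; then, while they are all there, set the tin upright in the middle of the round metal dish; finally put can, bottle and jar back in the tray, each upright exactly where it stood at the start. Never lay a container over, and leave the wick reel and the tape roll in the tray where they are.

Things in the scene. Friction and masses are not known exactly. Their poses are not given: they have to be found in the camera images.
- can_mid (a point): Centre, half-way up, of the spray can: plain bare-metal cylinder with a white cap, tallest of the three, diameter 54 mm, height 140 mm, z up; the point is 70 mm above its underside. About 0.15 kg. Grip its straight side (up to 112 mm above its underside). Starts standing in the front row of the tray (which of the three places varies).
- bottle_mid (a point): Centre, half-way up, of the bottle: white, straight lower body, narrower neck with black cap, diameter 54 mm, height 115 mm, z up; the point is 57.5 mm above its underside. About 0.12 kg. Grip its straight side (up to 88 mm above its underside). Starts standing in the front row of the tray (which of the three places varies).
- jar_mid (a point): Centre, half-way up, of the jar: amber glass with a black lid, shortest of the three, diameter 54 mm, height 85 mm, z up; the point is 42.5 mm above its underside. About 0.12 kg. Grip its straight side (up to 60 mm above its underside). Starts standing in the front row of the tray (which of the three places varies).
- tin_mid (a point): Centre, half-way up, of the flux tin: small round tin, white below and a red lid, diameter 43 mm, height 24 mm, z up; the point is 12 mm above its underside. About 0.05 kg. Starts in the back row of the tray (which of its three places varies).
- wick_reel: Bystander: flat blue reel, diameter 45 mm, height 10 mm, loose, in the back row of the tray; origin at the centre of its underside. Leave alone.
- tape_roll: Bystander: roll of black tape lying flat, diameter 62 mm, height 19 mm, loose, in the back row of the tray; origin at the centre of its underside. Leave alone.
- tray: Fixed grey tray, 154 mm along its x (from front row to back row), 206 mm along y; origin at the centre of its underside; floor 3 mm thick, rim 7 mm high. Front places at x = -43, back places at x = +26, both at y = -64, 0, +64 mm; things stand within 3 mm of them. Front things are 10 mm apart: a gripper body going low beside a taller neighbour strikes it.
- mat: Fixed black rubber mat, the side area: 150 mm along its x, 210 mm along its y, 3 mm thick, empty; origin at the centre of its underside. Tray and mat may change places from start to start.
- dish: Fixed shallow round dark metal dish, outer diameter 82 mm, inner diameter 76 mm, floor 3 mm thick, rim 6 mm high, empty; origin at the centre of its underside. The clear parts box stands close on its robot side (its wall about 55 to 75 mm from the dish centre), a carton with a raised lid 120 mm or more beyond it: keep the gripper clear of both.
Not all that is in view belongs to the job. What is shaped like the part that bears can_mid but orange is not meant.

How it is judged (in metres and radians):
On the way, in this order (a step that is already met when the one before it is completed fails the run):
1. can, bottle and jar all stand on the mat while the tin is still in its place in the tray (x of can_mid in the frame of mat between -0.075 and 0.075 m and y of can_mid in the frame of mat between -0.105 and 0.105 m and height (world z) of can_mid between 0.065 and 0.078 m and angle between each of can_mid, bottle_mid, jar_mid's own z axis and vertical below 0.1 rad and x of bottle_mid in the frame of mat between -0.075 and 0.075 m and y of bottle_mid in the frame of mat between -0.105 and 0.105 m and height (world z) of bottle_mid between 0.0525 and 0.0655 m and x of jar_mid in the frame of mat between -0.075 and 0.075 m and y of jar_mid in the frame of mat between -0.105 and 0.105 m and height (world z) of jar_mid between 0.0375 and 0.0505 m and distance of tin_mid from where it was at the start of the episode below 0.03 m), for 0.2 s.
2. the tin stands in the dish while can, bottle and jar still stand on the mat (x of can_mid in the frame of mat between -0.075 and 0.075 m and y of can_mid in the frame of mat between -0.105 and 0.105 m and height (world z) of can_mid between 0.065 and 0.078 m and angle between each of can_mid, bottle_mid, jar_mid, tin_mid's own z axis and vertical below 0.1 rad and x of bottle_mid in the frame of mat between -0.075 and 0.075 m and y of bottle_mid in the frame of mat between -0.105 and 0.105 m and height (world z) of bottle_mid between 0.0525 and 0.0655 m and x of jar_mid in the frame of mat between -0.075 and 0.075 m and y of jar_mid in the frame of mat between -0.105 and 0.105 m and height (world z) of jar_mid between 0.0375 and 0.0505 m and horizontal distance between tin_mid and dish below 0.013 m and height (world z) of tin_mid below 0.02 m), for 0.2 s.
At the end, for the whole second after the job is handed in: The tin stands upright on the floor of the dish, within 13 mm of its centre; can, bottle and jar each stand upright in the tray within 15 mm of where each stood at the start; wick reel and tape roll are within 20 mm of their start; all is released and at rest (horizontal distance between tin_mid and dish below 0.013 m and height (world z) of tin_mid below 0.02 m and angle between each of tin_mid, can_mid, bottle_mid, jar_mid's own z axis and vertical below 0.1 rad and distance of each of can_mid, bottle_mid, jar_mid from where it was at the start of the episode below 0.015 m and distance of each of wick_reel, tape_roll from where it was at the start of the episode below 0.02 m); the robot touches nothing.
It fails at once if a container is laid over (tilted by more than 0.6 rad) (angle between any of can_mid, bottle_mid, jar_mid, tin_mid's own z axis and vertical above 0.6 rad).
It fails at once if the wick reel or the tape roll is moved by more than 20 mm (distance of any of wick_reel, tape_roll from where it was at the start of the episode above 0.02 m).
It also fails if it takes over 147 s, if anything falls off the work surface, if the arm or the gripper's body presses on something with over 40 N, if the wrist force passes 120 N, or if a joint passes its speed limit or range.

## Working session

There is one attempt and no reset: what is moved stays moved. The work goes in short steps, Python scripts to look and compute and a shell command to move; the robot and the scene stay as the last step left them, time stands still between calls to the robot, and variables do not carry over. Pictures are saved under pics/ and viewed, about 12 in all and at most 16, crops included, and the job is handed in when it is done.

```bash
mkdir -p pics; cat > h.py <<'E'
import numpy as np, cv2
from bench import telemetry, snapshot, camera_params
def pts(name):
    im,d=snapshot(name); p=camera_params(name); K=np.array(p["K"]);T=np.array(p["extrinsics"])
    v,u=np.mgrid[:d.shape[0],:d.shape[1]]
    c=np.stack([(u-K[0,2])/K[0,0]*d,(v-K[1,2])/K[1,1]*d,d],-1)
    w=c@T[:3,:3].T+T[:3,3]; w[d==0]=np.nan
    return im,d,w
def save(im,n,s=1.5): cv2.imwrite("pics/"+n,cv2.resize(im[...,::-1],None,fx=s,fy=s,interpolation=cv2.INTER_CUBIC))
E
python3 - <<'E'
from h import *
for n in("side","top"):
    im,d,w=pts(n); save(im,n+"0.png"); np.savez(n+"0.npz",im=im,d=d,w=w)
    p=camera_params(n); print(n,np.round(p["K"],1).tolist(),np.round(p["extrinsics"],3).tolist())
print(telemetry.sense())
E
```

```text
side [[430.5, 0.0, 255.2], [0.0, 430.5, 196.0], [0.0, 0.0, 1.0]] [[0.977, -0.099, 0.189, 167.213], [-0.213, -0.364, 0.907, -1161.895], [-0.021, -0.926, -0.377, 601.9], [0.0, 0.0, 0.0, 1.0]]
top [[484.8, 0.0, 252.6], [0.0, 484.8, 191.5], [0.0, 0.0, 1.0]] [[0.002, -0.991, 0.133, 249.647], [-1.0, -0.003, -0.008, 69.959], [0.009, -0.133, -0.991, 1379.491], [0.0, 0.0, 0.0, 1.0]]
{'time': 0.1, 'joint_pos': array([-7.73157426e+01,  7.51177651e+00,  8.53234619e+01, -1.46074754e-04,
        8.72609780e+01, -4.89223412e+00]), 'qd': array([ 0.00785285, -0.1039279 , -0.12196103, -0.03497472, -0.00425342,
        0.00283244]), 'joint_efforts': array([ 1.30421246e-03, -5.70949781e+01, -5.01943481e+01, -7.01509089e-05,
        8.09843157e-03,  6.85764985e-05]), 'tool_pos': array([ 181.10697405, -571.4956927 ,  230.33490031]), 'tcp_rot': array([-1.79904122e+02, -8.06014953e-03,  1.75764919e+01]), 'ft_force': array([-0.18515004,  0.13828583,  0.14845768]), 'wrist_torque': array([ 0.0164667 , -0.05851425, -0.01289375]), 'finger_gap': 85.3919230237912}
```

View pics/side0.png

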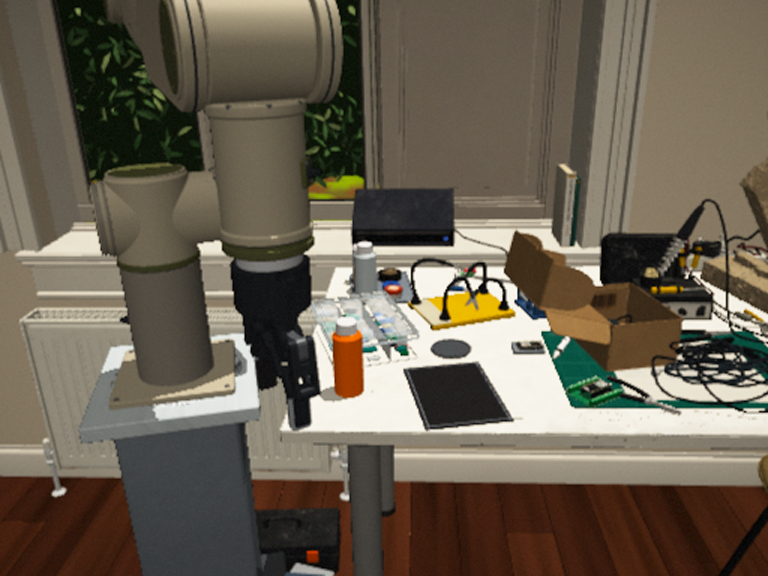

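View pics/top0.png

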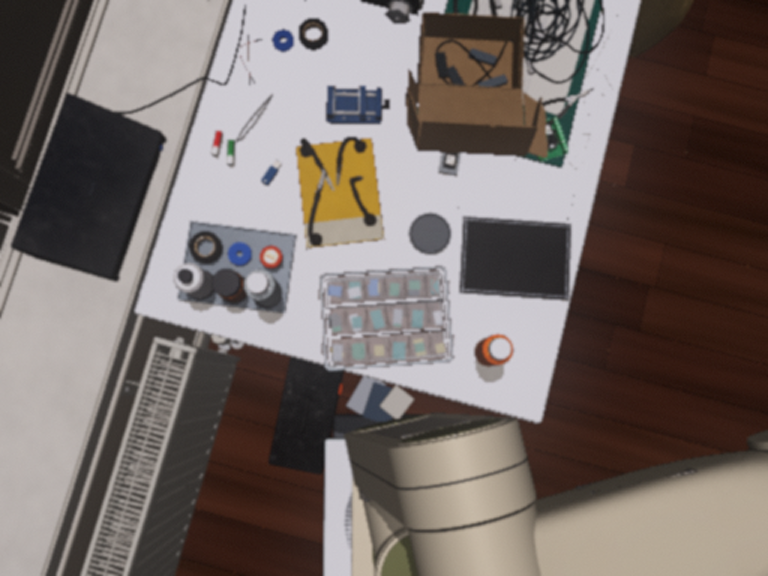

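The side view (first picture) shows the orange decoy can at (347,360), the mat at (458,393) and the dish at (450,348). The top view shows the tray at (238,265) with bottle, jar and can in front at (190,278), (230,285), (262,288), and tape, reel and red tin behind at (205,247), (240,253), (271,257). The mat is at (517,258), the dish at (430,233) and the orange decoy at (495,350). Another reel and tape lie at (283,40) and (313,33), outside the tray. I'll confirm with one enlarged crop and measure.

```bash
python3 - <<'E'
from h import *
t=np.load("top0.npz");s=np.load("side0.npz")
im,w=t["im"],t["w"]
c=im[140:220,100:205]; a=cv2.resize(c,None,fx=5,fy=5,interpolation=cv2.INTER_CUBIC)
c=s["im"][150:215,205:285]; b=cv2.resize(c,(400,325),interpolation=cv2.INTER_CUBIC)
o=np.zeros((400+0,800,3),np.uint8); o[:400,:525]=a; o[:325,525:]=b[:,:275]
cv2.imwrite("pics/crop.png",o[...,::-1])
g=im.astype(int)
print("table z",np.nanmedian(w[40:60,170:190,2]), w[150,230],w[190,375])
x,y,z=w[...,0],w[...,1],w[...,2]
# mat / dish / tray via dark masks
V=g.max(2)
def big(mask,name,roi):
    m=np.zeros(mask.shape,np.uint8); v0,v1,u0,u1=roi; m[v0:v1,u0:u1]=mask[v0:v1,u0:u1]
    cs,_=cv2.findContours(m,cv2.RETR_EXTERNAL,cv2.CHAIN_APPROX_NONE); k=max(cs,key=cv2.contourArea)
    mm=np.zeros_like(m); cv2.drawContours(mm,[k],-1,1,-1); mm=mm.astype(bool)&np.isfinite(z)
    P=w[k[:,0,1],k[:,0,0]]; P=P[np.isfinite(P[:,0])]
    P2=np.column_stack(((P[:,:2]),))
    print(name,cv2.minAreaRect(P2.astype(np.float32)),cv2.minEnclosingCircle(P2.astype(np.float32)),"z",np.nanpercentile(z[mm],[5,50,95]).round(1))
big(V<110,"mat",(135,205,300,385)); big(V<130,"dish",(135,175,268,304)); big(V<190,"tray",(140,215,115,200))
# top caps by height levels
roi=np.zeros(z.shape,bool); roi[150:215,105:200]=1
for lo,hi in((125,160),(100,124),(70,98),(15,45)):
    m=(roi&(z>lo)&(z<hi)).astype(np.uint8); n,l,st,ce=cv2.connectedComponentsWithStats(m)
    for i in range(1,n):
        if st[i,4]>15:
            q=w[l==i]; e=cv2.minEnclosingCircle(q[:,:2].astype(np.float32)); print(lo,hi,st[i],e,np.median(q,0).round(1),g[l==i].mean(0).round())
E
```

```text
table z -0.8899229605035543 [552.83469571 123.2569567   16.51549319] [ 440.22734306 -293.42450233    3.75803359]
mat ((494.27783203125, -203.97837829589844), (207.31109619140625, 148.50401306152344), 86.2110366821289) ((492.24810791015625, -204.42845153808594), 121.57255554199219) z [-2.2  2.5  7.3]
dish ((541.5247802734375, -38.37815475463867), (75.73323059082031, 77.54016876220703), 88.30162811279297) ((540.4231567382812, -39.39533233642578), 39.88334274291992) z [-2.   2.9  8.1]
tray ((466.7744445800781, 337.08355712890625), (224.39251708984375, 176.8987579345703), 82.73075103759766) ((473.3635559082031, 332.13104248046875), 131.34475708007812) z [ -2.2   6.8 121.2]
125 160 [164 181  17  15 180] ((424.43817138671875, 268.16094970703125), 20.19148063659668) [424.1 268.3 141.7] [186. 183. 189.]
100 124 [117 177  16  16 136] ((439.87890625, 398.69207763671875), 21.260210037231445) [438.8 397.7 113.9] [116. 114. 118.]
100 124 [163 180  21  21 152] ((424.49090576171875, 269.9122009277344), 27.05117416381836) [417.  261.6 117.7] [129. 130. 135.]
70 98 [116 175  21  21 165] ((439.5059204
[... 248 characters left out ...]
6953125, 260.98529052734375), 24.365703582763672) [408.8 249.1  81.6] [67. 67. 69.]
15 45 [126 154  22  21 246] ((509.56829833984375, 389.3405456542969), 31.093856811523438) [510.3 389.9  21. ] [66. 61. 60.]
15 45 [173 164  16  15 186] ((490.476318359375, 263.3111267089844), 21.336458206176758) [489.9 263.6  26. ] [177. 123. 112.]
15 45 [128 180  13  18  50] ((437.6203308105469, 395.22735595703125), 26.02100372314453) [427.  379.   33.5] [65. 63. 65.]
15 45 [176 190  12  14  30] ((416.61309814453125, 259.1274719238281), 22.9074764251709) [407.9 250.3  27.7] [64. 64. 67.]
15 45 [152 194  12   7  26] ((415.0450439453125, 325.11859130859375), 17.58088493347168) [411.7 318.6  29.3] [50. 41. 40.]
```

View pics/crop.png

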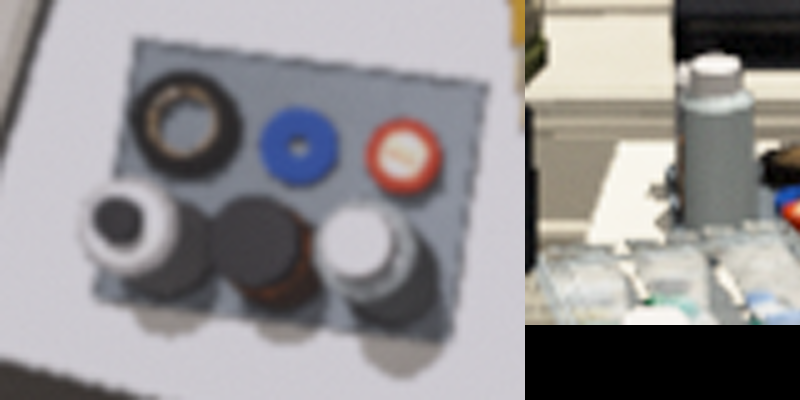

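The crop confirms it. From left to right in the front row stand the bottle (white, black cap), the jar (amber, black lid) and the can (bare metal, white cap). The tin with the red lid is behind the can. The side crop shows the bare-metal can again. Next I check heights against the side view and the obstacles on the route.

```bash
python3 - <<'E'
from h import *
t=np.load("top0.npz");s=np.load("side0.npz")
w=t["w"];X,Y,Z=w[...,0],w[...,1],w[...,2]
ws=s["w"];
def mx(n,x0,x1,y0,y1):
    for nm,W in(("top",w),("side",ws)):
        m=(W[...,0]>x0)&(W[...,0]<x1)&(W[...,1]>y0)&(W[...,1]<y1); print(n,nm,m.sum(),np.nanpercentile(W[...,2][m],[50,99,100]).round() if m.any() else None)
mx("box",330,495,-60,130); mx("corridor",490,560,-80,230); mx("yellow",540,680,20,220); mx("near mat",400,620,-330,-100);mx("beyond dish",600,760,-200,0); mx("can",395,455,240,300); mx("tin",470,512,243,285); mx("bottle",410,470,370,430); mx("mat",470,520,-250,-160); mx("dish",530,550,-50,-30)
# box wall near dish
m=(Z>20)&(X>400)&(X<540)&(Y>-80)&(Y<0); print("box wall max x",np.percentile(X[m],[90,98,100]).round(1),"min y",Y[m].min().round(1))
# two-view: red tin and can cap in side view, ray at known height
p=camera_params("side");K=np.array(p["K"]);T=np.array(p["extrinsics"])
h=cv2.cvtColor(s["im"],cv2.COLOR_RGB2HSV)
m=np.zeros(h.shape[:2],bool); m[180:205,250:275]=1
m&=((h[...,0]<8)|(h[...,0]>172))&(h[...,1]>110)
print("tin side red pts",m.sum(),np.nanmin(ws[m],0).round(1),np.nanmedian(ws[m],0).round(1),np.nanmax(ws[m],0).round(1))
for n,P in(("can top",(424.4,268.3,143)),("tin top",(490,263.5,27)),("dish",(541,-39,3)),("mat",(494,-204,3))):
    c=T[:3,:3].T@(np.array(P)-T[:3,3]); q=K@c/c[2]; print(n,"projects in side",q[:2].round(1), "side depth pt",ws[int(q[1])+1,int(q[0])].round(1))
E
```

```text
box top 3808 [49. 61. 66.]
box side 1422 [45. 58. 60.]
corridor top 2637 [  2. 122. 131.]
corridor side 1403 [ -2. 117. 123.]
yellow top 3227 [ 15. 123. 131.]
yellow side 2178 [ -2. 117. 123.]
near mat top 5740 [ 1.  9. 11.]
near mat side 4030 [-1.  3.  4.]
beyond dish top 4859 [113. 234. 239.]
beyond dish side 2901 [  1. 231. 233.]
can top 564 [116. 147. 152.]
can side 494 [ 80. 140. 142.]
tin top 229 [25. 32. 33.]
tin side 140 [ 1. 25. 25.]
bottle top 539 [ 92. 120. 123.]
bottle side 70 [ 92. 116. 116.]
mat top 528 [ 2.  9. 11.]
mat side 323 [1. 3. 4.]
dish top 44 [3. 9. 9.]
dish side 15 [-0.  1.  1.]
box wall max x [461.7 465.6 470.2] min y -70.9
tin side red pts 40 [471.5 239.5   1.7] [486.2 250.8  20.3] [510.  375.   24.9]
can top projects in side [242.9 161.7] side depth pt [422.6 276.9 139.4]
tin top projects in side [261.9 191. ] side depth pt [489.7 276.5  22. ]
dish projects in side [300.7 231.7] side depth pt [ 5.399e+02 -3.580e+01  4.000e-01]
mat projects in side [302.9 260.7] side depth pt [ 4.925e+02 -2.010e+02  4.000e-01]
```

```bash
python3 -m jog '[[[0.8,-0.8,-0.4,0,0,0.025,1],[0.8,-0.8,0,0,0,0.025,1],[0.8,-0.8,0,0,0,0.025,1]]]' 25
```

```text
time: 0.48
tool_pos: [281.6, -435.1, 251.2]
tcp_rot: [-180.0, 0.0, -9.8]
ft_force: [0.5, -1.5, -0.0]
finger_gap: 84.8
```

Both views agree on heights: can 142, bottle 116, tin 25, box 60, and 123 for the arms on the yellow board. Turn the jaws along tray x (yaw 83.1).

```bash
python3 -m jog '[[[0,0,0,0,0,-0.025,1],[0,0,0,0,0,-0.025,1],[0,0,0,0,0,-0.025,1],[0,0,0,0,0,-0.025,1],[0,0,0,0,0,-0.025,1],[0,0,0,0,0,-0.025,1],[0,0,0,0,0,-0.025,1],[0,0,0,0,0,-0.025,1],[0,0,0,0,0,-0.025,1],[0,0,0,0,0,-0.025,1],[0,0,0,0,0,-0.008,1],[0,0,0,0,0,0,1]]]'
cat > to.py <<'E'
import sys,numpy as np
from h import telemetry
from scipy.spatial.transform import Rotation as R
s=telemetry.sense(); r=R.from_euler("xyz",s["tcp_rot"],degrees=True)
t=np.array(list(map(float,sys.argv[1:4])))
print("at",s["tool_pos"].round(1),s["tcp_rot"].round(1),"units",((r.inv().apply(t-s["tool_pos"]))/50).round(3))
E
python3 to.py 424.5 269 240; python3 - <<'E'
import numpy as np
a=np.radians(-3.8); c,s=np.cos(a),np.sin(a)
for n,x,y in(("can",42,74),("bottle",42,-74),("jar",-42,0)): print(n,494+c*x-s*y,-204+s*x+c*y)
E
```

```text
time: 1.98
tool_pos: [281.0, -436.3, 250.8]
tcp_rot: [-180.0, -0.0, 83.4]
ft_force: [0.6, 0.3, -0.4]
finger_gap: 85.3
at [ 281.  -436.3  250.8] [-180.    -0.    83.4] units [14.342  1.237  0.226]
can 540.8119302978661 -132.9461951631883
bottle 531.0033930386661 -280.6208124704117
jar 452.0923383317339 -201.2164961832
```

```bash
python3 -m jog '[[[0.7,0.7,0,0,0,0,1],[0.9,0.7,0,0,0,0,1],[0.9,0.6,0,0,0,0,1],[0.9,0,0,0,0,0,1],[0.9,0,0,0,0,0,1],[0.9,0,0,0,0,0,1],[0.9,0,0,0,0,0,1],[0.9,0,0,0,0,0,1],[0.9,0,0,0,0,0,1],[0.9,0,0,0,0,0,1],[0.9,0,0,0,0,0,1],[0.9,0,0,0,0,0,1]]]'
python3 to.py 424.5 269 240
```

```text
time: 3.48
tool_pos: [440.8, 80.1, 251.2]
tcp_rot: [180.0, 0.0, 83.4]
ft_force: [0.1, 0.5, 1.0]
finger_gap: 85.5
at [440.8  80.1 251.2] [180.    0.   83.4] units [ 3.715 -0.76   0.225]
```

```bash
python3 -m jog '[[[0.9,-0.3,0.1,0,0,0,1],[0.9,-0.3,0.1,0,0,0,1],[0.9,-0.1,0,0,0,0,1],[0.7,-0.06,0,0,0,0,1],[0.32,0,0,0,0,0,1],[0,0,0,0,0,0,1],[0,0,0,0,0,0,1]]]'
python3 to.py 424.5 269 78
python3 - <<'E'
from h import *
im,d,w=pts("top"); c=im[130:230,90:215]; save(c,"a1.png",6)
E
```

```text
time: 4.35
tool_pos: [424.5, 266.7, 241.2]
tcp_rot: [-180.0, 0.0, 83.4]
ft_force: [-0.4, 0.7, 0.3]
finger_gap: 85.6
at [424.5 266.7 241.2] [-180.     0.    83.4] units [ 0.048 -0.004  3.263]
```

View pics/a1.png

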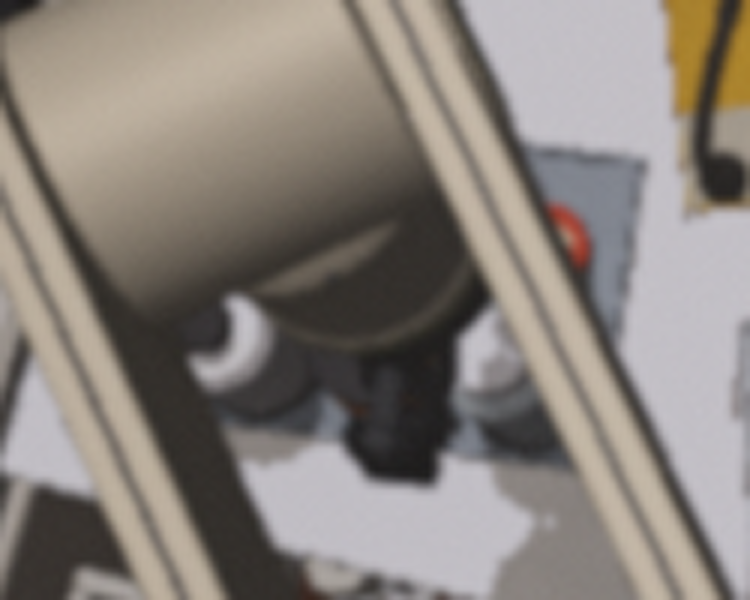

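The arm hides much of the view. The gripper at (400,410) appears shifted by parallax, as expected for its height, and the can's white cap is just right of it at (490,350). I descend.

```bash
python3 -m jog '[[[0.048,0,0.6,0,0,0,1],[0,0,0.6,0,0,0,1],[0,0,0.6,0,0,0,1],[0,0,0.6,0,0,0,1],[0,0,0.4,0,0,0,1],[0,0,0.3,0,0,0,1],[0,0,0.16,0,0,0,1],[0,0,0,0,0,0,1],[0,0,0,0,0,0,1]]]'
python3 -m jog '[[[0,0,0,0,0,0,0],[0,0,0,0,0,0,0],[0,0,0,0,0,0,0],[0,0,0,0,0,0,0],[0,0,0,0,0,0,0],[0,0,0,0,0,0,0]]]' 30;python3 to.py 424.5 269 78
```

```text
time: 5.52
tool_pos: [425.2, 270.4, 79.2]
tcp_rot: [179.9, -0.0, 83.5]
ft_force: [-0.4, 0.2, 0.6]
finger_gap: 85.7
time: 6.28
tool_pos: [424.9, 270.4, 79.0]
tcp_rot: [180.0, -0.0, 83.5]
ft_force: [-2.7, -0.1, 5.4]
finger_gap: 53.2
at [424.9 270.4  79. ] [180.   -0.   83.5] units [-0.029 -0.005  0.019]
```

```bash
python3 -m jog '[[[0,0,-0.2,0,0,0,0],[0,0,-0.4,0,0,0,0],[0,0,-0.6,0,0,0,0],[0,0,-0.6,0,0,0,0],[0,0,-0.6,0,0,0,0],[0,0,-0.5,0,0,0,0],[0,0,-0.2,0,0,0,0],[0,0,0,0,0,0,0]]]'
python3 -m jog '[[[-0.3,0.15,0,0,0,0,0],[-0.6,0.3,0,0,0,0,0],[-0.7,0.3,0,0,0,0,0],[-0.8,0.3,0,0,0,0,0],[-0.8,0.3,0,0,0,0,0],[-0.8,0.3,0,0,0,0,0],[-0.8,0.3,0,0,0,0,0],[-0.8,0.3,0,0,0,0,0],[-0.8,0.35,0,0,0,0,0],[-0.7,0.3,0,0,0,0,0],[-0.45,0.2,0,0,0,0,0],[-0.2,0.1,0,0,0,0,0]]]'
python3 -m jog '[[[0,0,0,0,0,0,0],[0,0,0,0,0,0,0]]]'; python3 to.py 540.8 -133 79
```

```text
time: 7.28
tool_pos: [424.8, 270.2, 233.6]
tcp_rot: [180.0, -0.0, 83.5]
ft_force: [0.3, 0.3, -1.3]
finger_gap: 53.1
time: 8.78
tool_pos: [539.0, -134.4, 232.3]
tcp_rot: [-179.9, -0.0, 83.4]
ft_force: [-0.9, 1.0, -1.6]
finger_gap: 52.9
time: 9.02
tool_pos: [539.3, -132.0, 233.2]
tcp_rot: [-180.0, -0.0, 83.5]
ft_force: [-0.5, 0.6, -1.3]
finger_gap: 52.9
at [ 539.3 -132.   233.2] [-180.    -0.    83.5] units [-0.017  0.033  3.084]
```

```bash
python3 -m jog '[[[0,0,0.5,0,0,0,0],[0,0,0.6,0,0,0,0],[0,0,0.6,0,0,0,0],[0,0,0.5,0,0,0,0],[0,0,0.4,0,0,0,0],[0,0,0.3,0,0,0,0],[0,0,0.14,0,0,0,0],[0,0,0.03,0,0,0,0],[0,0,0,0,0,0,0],[0,0,0,0,0,0,0]]]'
python3 to.py 540.8 -133 79
```

```text
time: 10.28
tool_pos: [540.0, -133.4, 80.6]
tcp_rot: [179.9, 0.0, 83.5]
ft_force: [-0.2, 0.5, -1.1]
finger_gap: 53.0
at [ 540.  -133.4   80.6] [179.9   0.   83.5] units [0.009 0.015 0.033]
```

```bash
python3 -m jog '[[[0,0,0.03,0,0,0,0],[0,0,0,0,0,0,0],[0,0,0,0,0,0,0.8],[0,0,0,0,0,0,1],[0,0,0,0,0,0,1],[0,0,0,0,0,0,1],[0,0,-0.4,0,0,0,1],[0,0,-0.6,0,0,0,1],[0,0,-0.6,0,0,0,1],[0,0,-0.6,0,0,0,1],[0,0,-0.5,0,0,0,1],[0,0,-0.4,0,0,0,1]]]'
python3 to.py 439.7 399.3 235
```

```text
time: 11.78
tool_pos: [539.9, -133.2, 236.2]
tcp_rot: [179.9, 0.0, 83.5]
ft_force: [0.6, -1.4, 0.3]
finger_gap: 85.3
at [ 539.9 -133.2  236.2] [179.9   0.   83.5] units [ 1.0353e+01 -3.2040e+00  9.0000e-03]
```

```bash
python3 -m jog '[[[0.4,-0.1,0,0,0,0,1],[0.9,-0.3,0,0,0,0,1],[0.95,-0.3,0,0,0,0,1],[0.95,-0.3,0,0,0,0,1],[0.95,-0.3,0,0,0,0,1],[0.95,-0.3,0,0,0,0,1],[0.95,-0.3,0,0,0,0,1],[0.95,-0.3,0,0,0,0,1],[0.95,-0.3,0,0,0,0,1],[0.95,-0.3,0,0,0,0,1],[0.8,-0.2,0,0,0,0,1],[0.6,-0.2,0,0,0,0,1]]]'
python3 -m jog '[[[0,0,0,0,0,0,1],[0,0,0,0,0,0,1]]]'; python3 to.py 439.7 399.3 56
python3 - <<'E'
from h import *
im,d,w=pts("side"); save(im[120:312,160:416],"b1.png",3)
im,d,w=pts("top"); z=w[...,2]; m=np.zeros(z.shape,bool); m[125:205,300:400]=1
m&=(z>125)&(z<150); q=w[m]; print("can on mat",len(q),cv2.minEnclosingCircle(q[:,:2].astype(np.float32)),np.median(q,0))
E
```

```text
time: 13.28
tool_pos: [436.9, 398.8, 232.0]
tcp_rot: [-179.9, 0.1, 83.6]
ft_force: [0.6, -1.2, 0.1]
finger_gap: 85.5
time: 13.52
tool_pos: [438.3, 396.4, 232.4]
tcp_rot: [-179.9, 0.1, 83.5]
ft_force: [0.1, -0.1, 0.2]
finger_gap: 85.1
at [438.3 396.4 232.4] [-1.799e+02  1.000e-01  8.350e+01] units [0.066 0.025 3.528]
can on mat 177 ((539.8341064453125, -131.79725646972656), 19.908662796020508) [ 537.15650553 -132.22387315  141.51691283]
```

View pics/b1.png

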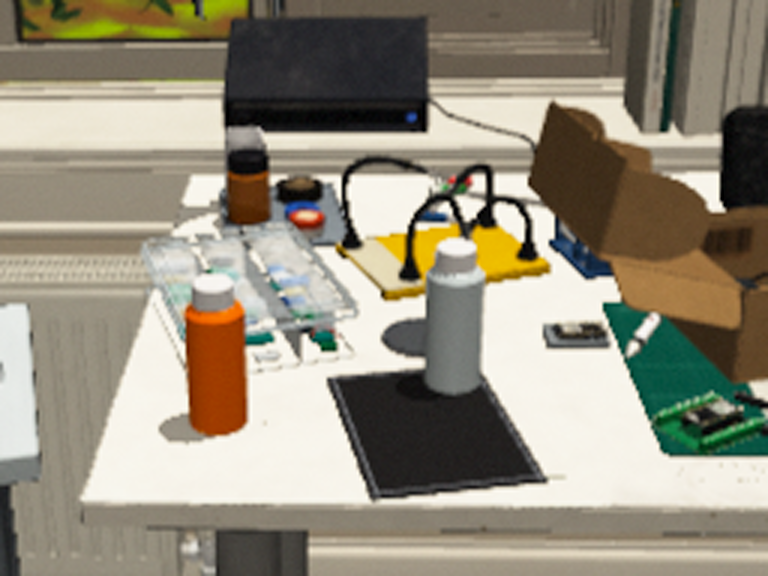

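The can (455,315) stands upright at the far corner of the mat. The jar (248,185) is in the tray with the bottle behind it, and the tin (305,215) is uncovered. The bottle is next.

```bash
python3 -m jog '[[[0.06,0.02,0.5,0,0,0,1],[0,0,0.6,0,0,0,1],[0,0,0.6,0,0,0,1],[0,0,0.6,0,0,0,1],[0,0,0.5,0,0,0,1],[0,0,0.4,0,0,0,1],[0,0,0.22,0,0,0,1],[0,0,0.1,0,0,0,1],[0,0,0,0,0,0,1],[0,0,0,0,0,0,1]]]'
python3 -m jog '[[[0,0,0,0,0,0,0],[0,0,0,0,0,0,0],[0,0,0,0,0,0,0],[0,0,0,0,0,0,0],[0,0,0,0,0,0,0],[0,0,0,0,0,0,0]]]';python3 to.py 531 -280.6 235
```

```text
time: 14.88
tool_pos: [441.1, 400.2, 58.3]
tcp_rot: [179.9, -0.1, 83.5]
ft_force: [-0.8, 0.3, 0.5]
finger_gap: 85.3
time: 15.62
tool_pos: [440.6, 399.9, 57.8]
tcp_rot: [180.0, -0.0, 83.5]
ft_force: [-3.0, 0.0, 5.6]
finger_gap: 52.8
at [440.6 399.9  57.8] [180.   -0.   83.5] units [-13.315   3.347  -3.549]
```

```bash
python3 -m jog '[[[0,0,-0.2,0,0,0,0],[0,0,-0.5,0,0,0,0],[0,0,-0.6,0,0,0,0],[0,0,-0.6,0,0,0,0],[0,0,-0.6,0,0,0,0],[0,0,-0.6,0,0,0,0],[0,0,-0.4,0,0,0,0],[-0.3,0.1,0,0,0,0,0],[-0.6,0.2,0,0,0,0,0],[-0.8,0.2,0,0,0,0,0],[-0.8,0.2,0,0,0,0,0],[-0.8,0.2,0,0,0,0,0]]]'
python3 -m jog '[[[-0.85,0.2,0,0,0,0,0],[-0.85,0.2,0,0,0,0,0],[-0.85,0.2,0,0,0,0,0],[-0.85,0.2,0,0,0,0,0],[-0.85,0.2,0,0,0,0,0],[-0.85,0.2,0,0,0,0,0],[-0.85,0.2,0,0,0,0,0],[-0.85,0.2,0,0,0,0,0],[-0.85,0.2,0,0,0,0,0],[-0.85,0.2,0,0,0,0,0],[-0.7,0.2,0,0,0,0,0],[-0.5,0.2,0,0,0,0,0]]]'
python3 -m jog '[[[-0.3,0.05,0,0,0,0,0],[0,0,0,0,0,0,0],[0,0,0,0,0,0,0]]]'; python3 to.py 531 -280.6 59
```

```text
time: 17.12
tool_pos: [465.6, 228.0, 230.2]
tcp_rot: [-179.9, 0.1, 83.4]
ft_force: [1.2, 0.3, -0.8]
finger_gap: 52.6
time: 18.62
tool_pos: [528.6, -266.9, 230.0]
tcp_rot: [-179.8, -0.1, 83.4]
ft_force: [-0.3, -0.1, -1.8]
finger_gap: 53.1
time: 19.0
tool_pos: [530.7, -279.2, 231.9]
tcp_rot: [-180.0, -0.0, 83.5]
ft_force: [-0.8, 0.7, -1.1]
finger_gap: 52.9
at [ 530.7 -279.2  231.9] [-180.    -0.    83.5] units [-0.029  0.011  3.458]
```

```bash
python3 -m jog '[[[-0.03,0,0.5,0,0,0,0],[0,0,0.6,0,0,0,0],[0,0,0.6,0,0,0,0],[0,0,0.6,0,0,0,0],[0,0,0.5,0,0,0,0],[0,0,0.35,0,0,0,0],[0,0,0.2,0,0,0,0],[0,0,0.07,0,0,0,0],[0,0,0.03,0,0,0,0],[0,0,0,0,0,0,0]]]'
python3 to.py 531 -280.6 58
```

```text
time: 20.25
tool_pos: [531.4, -282.0, 60.6]
tcp_rot: [179.9, 0.0, 83.5]
ft_force: [0.1, 0.5, -1.1]
finger_gap: 52.6
at [ 531.4 -282.    60.6] [179.9   0.   83.5] units [ 0.026 -0.011  0.052]
```

```bash
python3 -m jog '[[[0,0,0.05,0,0,0,0],[0,0,0,0,0,0,0],[0,0,0,0,0,0,0.8],[0,0,0,0,0,0,1],[0,0,0,0,0,0,1],[0,0,0,0,0,0,1],[0,0,-0.4,0,0,0,1],[0,0,-0.6,0,0,0,1],[0,0,-0.6,0,0,0,1],[0,0,-0.6,0,0,0,1],[0,0,-0.6,0,0,0,1],[0,0,-0.6,0,0,0,1]]]'
python3 to.py 432.4 334.7 225
```

```text
time: 21.75
tool_pos: [531.1, -281.7, 230.2]
tcp_rot: [179.9, 0.0, 83.5]
ft_force: [0.3, -0.3, -0.6]
finger_gap: 85.3
at [ 531.1 -281.7  230.2] [179.9   0.   83.5] units [12.023 -3.365  0.089]
```

```bash
python3 -m jog '[[[0.4,-0.1,0,0,0,0,1],[0.9,-0.2,0,0,0,0,1],[0.9,-0.25,0,0,0,0,1],[0.9,-0.25,0,0,0,0,1],[0.9,-0.25,0,0,0,0,1],[0.9,-0.25,0,0,0,0,1],[0.9,-0.25,0,0,0,0,1],[0.9,-0.25,0,0,0,0,1],[0.9,-0.25,0,0,0,0,1],[0.9,-0.25,0,0,0,0,1],[0.9,-0.25,0,0,0,0,1],[0.9,-0.25,0,0,0,0,1]]]'
python3 -m jog '[[[0.9,-0.25,0,0,0,0,1],[0.6,-0.2,0,0,0,0,1],[0.2,-0.1,0,0,0,0,1],[0,0,0,0,0,0,1],[0,0,0,0,0,0,1]]]'; python3 to.py 432.4 334.7 29
python3 - <<'E'
from h import *
im,d,w=pts("top"); z=w[...,2]; m=np.zeros(z.shape,bool); m[125:205,300:400]=1
for lo in(100,70):
  n,l,st,ce=cv2.connectedComponentsWithStats((m&(z>lo)&(z<150)).astype(np.uint8))
  for i in range(1,n): q=w[l==i]; print(lo,len(q),cv2.minEnclosingCircle(q[:,:2].astype(np.float32)),np.median(q,0))
E
```

```text
time: 23.25
tool_pos: [449.1, 247.8, 227.3]
tcp_rot: [-180.0, -0.0, 83.5]
ft_force: [0.6, 0.1, -0.4]
finger_gap: 85.6
time: 23.88
tool_pos: [433.0, 332.6, 227.3]
tcp_rot: [180.0, 0.0, 83.4]
ft_force: [-0.3, -0.0, -0.6]
finger_gap: 85.3
at [433.  332.6 227.3] [180.    0.   83.4] units [ 0.042 -0.017  3.966]
100 333 ((539.6640014648438, -133.31851196289062), 27.04001235961914) [ 533.87901698 -129.85818969  130.6440555 ]
100 135 ((528.9546508789062, -280.1451110839844), 21.159387588500977) [ 526.82135997 -277.88970501  114.19153894]
100 1 ((544.1163940429688, -263.4818115234375), 9.999999747378752e-05) [ 544.11639004 -263.48181438  100.31094116]
100 1 ((543.51708984375, -268.1815490722656), 9.999999747378752e-05) [ 543.51708405 -268.18155726  103.01655468]
100 2 ((531.5006103515625, -300.4933776855469), 1.1622732877731323) [ 531.50064701 -300.49337741  101.98191588]
100 1 ((519.1298828125, -259.78851318359375), 9.999999747378752e-05) [ 519.12987806 -259.78850617  101.21772723]
70 385 ((539.9383544921875, -132.7081756591797), 27.407052993774414) [ 531.78333878 -128.10858165  122.35702851]
70 337 ((530.332763671875, -280.08319091796875), 27.628406524658203) [ 526.02678365 -274.8329974    98.85489591]
```

```bash
python3 -m jog '[[[0.03,-0.02,0.5,0,0,0,1],[0,0,0.6,0,0,0,1],[0,0,0.6,0,0,0,1],[0,0,0.6,0,0,0,1],[0,0,0.6,0,0,0,1],[0,0,0.5,0,0,0,1],[0,0,0.3,0,0,0,1],[0,0,0.2,0,0,0,1],[0,0,0.1,0,0,0,1],[0,0,0.02,0,0,0,1],[0,0,0,0,0,0,1],[0,0,0,0,0,0,1]]]'
python3 -m jog '[[[0,0,0,0,0,0,0],[0,0,0,0,0,0,0],[0,0,0,0,0,0,0],[0,0,0,0,0,0,0],[0,0,0,0,0,0,0],[0,0,0,0,0,0,0]]]';python3 to.py 452 -201.2 200
```

```text
time: 25.42
tool_pos: [432.5, 335.5, 27.0]
tcp_rot: [180.0, -0.0, 83.5]
ft_force: [-0.3, -0.3, -0.9]
finger_gap: 85.2
time: 26.18
tool_pos: [432.3, 335.4, 26.6]
tcp_rot: [180.0, -0.0, 83.5]
ft_force: [0.4, 0.3, 5.9]
finger_gap: 53.2
at [432.3 335.4  26.6] [180.   -0.   83.5] units [-10.615   1.615  -3.471]
```

```bash
python3 -m jog '[[[0,0,-0.2,0,0,0,0],[0,0,-0.5,0,0,0,0],[0,0,-0.6,0,0,0,0],[0,0,-0.6,0,0,0,0],[0,0,-0.6,0,0,0,0],[0,0,-0.6,0,0,0,0],[0,0,-0.4,0,0,0,0],[-0.3,0.1,0,0,0,0,0],[-0.6,0.1,0,0,0,0,0],[-0.8,0.1,0,0,0,0,0],[-0.8,0.1,0,0,0,0,0],[-0.8,0.1,0,0,0,0,0]]]'
python3 -m jog '[[[-0.85,0.1,0,0,0,0,0],[-0.85,0.1,0,0,0,0,0],[-0.85,0.1,0,0,0,0,0],[-0.85,0.1,0,0,0,0,0],[-0.85,0.1,0,0,0,0,0],[-0.85,0.2,0,0,0,0,0],[-0.85,0.1,0,0,0,0,0],[-0.7,0.1,0,0,0,0,0],[-0.5,0.2,0,0,0,0,0],[-0.16,0,0,0,0,0,0],[0,0,0,0,0,0,0],[0,0,0,0,0,0,0]]]'
python3 to.py 452 -201.2 28
```

```text
time: 27.68
tool_pos: [436.9, 166.1, 199.2]
tcp_rot: [-179.8, 0.1, 83.5]
ft_force: [0.8, -0.1, -1.6]
finger_gap: 52.8
time: 29.18
tool_pos: [450.7, -200.1, 200.8]
tcp_rot: [-180.0, -0.0, 83.5]
ft_force: [-0.8, -0.5, -0.9]
finger_gap: 53.0
at [ 450.7 -200.1  200.8] [-180.    -0.    83.5] units [-0.021  0.031  3.457]
```

```bash
python3 -m jog '[[[-0.02,0,0.5,0,0,0,0],[0,0,0.6,0,0,0,0],[0,0,0.6,0,0,0,0],[0,0,0.6,0,0,0,0],[0,0,0.5,0,0,0,0],[0,0,0.35,0,0,0,0],[0,0,0.2,0,0,0,0],[0,0,0.06,0,0,0,0],[0,0,0.03,0,0,0,0],[0,0,0,0,0,0,0]]]'
python3 to.py 452 -201.2 26.6
```

```text
time: 30.42
tool_pos: [451.5, -202.3, 30.0]
tcp_rot: [179.9, 0.0, 83.5]
ft_force: [-0.7, -0.9, -0.7]
finger_gap: 52.8
at [ 451.5 -202.3   30. ] [179.9   0.   83.5] units [0.023 0.007 0.068]
```

```bash
python3 -m jog '[[[0,0,0.06,0,0,0,0],[0,0,0,0,0,0,0],[0,0,0,0,0,0,0.8],[0,0,0,0,0,0,1],[0,0,0,0,0,0,1],[0,0,0,0,0,0,1],[0,0,-0.4,0,0,0,1],[0,0,-0.6,0,0,0,1],[0,0,-0.6,0,0,0,1],[0,0,-0.6,0,0,0,1],[0,0,-0.6,0,0,0,1],[0,0,-0.6,0,0,0,1]]]'
python3 to.py 490 263.5 180
```

```text
time: 31.92
tool_pos: [450.9, -201.9, 197.3]
tcp_rot: [180.0, 0.0, 83.5]
ft_force: [0.1, -0.3, 0.5]
finger_gap: 85.7
at [ 450.9 -201.9  197.3] [180.    0.   83.5] units [ 9.337 -0.283  0.345]
```

```bash
python3 - <<'E'
from h import *
im,d,w=pts("top"); save(im[120:220,100:400],"c1.png",2.6)
h=cv2.cvtColor(im,cv2.COLOR_RGB2HSV); m=np.zeros(h.shape[:2],bool); m[155:185,165:195]=1
m&=((h[...,0]<10)|(h[...,0]>170))&(h[...,1]>90); q=w[m]; print(len(q),cv2.minEnclosingCircle(q[:,:2].astype(np.float32)),np.median(q,0))
E
python3 -m jog '[[[0.4,0,0,0,0,0,0.7],[0.8,0,0,0,0,0,0.7],[0.9,0,0,0,0,0,0.7],[0.9,0,0,0,0,0,0.7],[0.9,0,0,0,0,0,0.7],[0.9,-0.1,0,0,0,0,0.7],[0.9,-0.1,0,0,0,0,0.7],[0.9,-0.08,0,0,0,0,0.7],[0.9,0,0,0,0,0,0.7],[0.9,0,0,0,0,0,0.7],[0.7,0,0,0,0,0,0.7],[0.24,0,0,0,0,0,0.7]]]'
python3 -m jog '[[[0,0,0,0,0,0,0.7],[0,0,0,0,0,0,0.7]]]'
python3 to.py 490 263.5 30
```

```text
109 ((490.1990966796875, 263.4081726074219), 21.369707107543945) [nan nan nan]
time: 33.48
tool_pos: [490.0, 265.3, 195.9]
tcp_rot: [-180.0, -0.0, 83.6]
ft_force: [0.1, -0.2, -1.1]
finger_gap: 59.7
time: 33.72
tool_pos: [490.3, 262.5, 196.2]
tcp_rot: [-180.0, 0.0, 83.4]
ft_force: [0.7, 0.7, 0.6]
finger_gap: 59.6
at [490.3 262.5 196.2] [-180.     0.    83.4] units [ 0.02  -0.008  3.323]
```

View pics/c1.png

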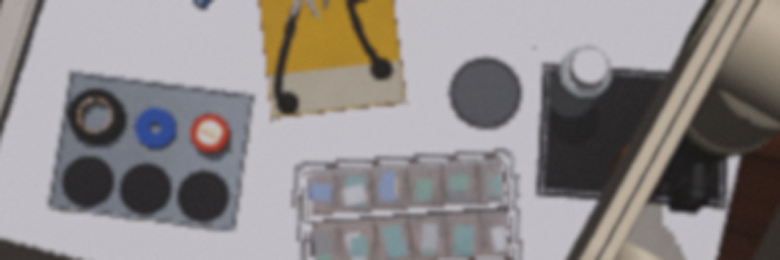

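The three front places are empty, with dark marks at (88,180), (145,188) and (203,195). The tin is at (210,133), the reel and tape are untouched, and the dish is at (485,92). I grasp the tin.

```bash
python3 -m jog '[[[0.02,0,0.5,0,0,0,0.7],[0,0,0.6,0,0,0,0.7],[0,0,0.6,0,0,0,0.7],[0,0,0.6,0,0,0,0.7],[0,0,0.5,0,0,0,0.7],[0,0,0.4,0,0,0,0.7],[0,0,0.3,0,0,0,0.7],[0,0,0.15,0,0,0,0.7],[0,0,0.1,0,0,0,0.7],[0,0,0.05,0,0,0,0.7],[0,0,0,0,0,0,0.7],[0,0,0,0,0,0,0.7]]]'
python3 -m jog '[[[0,0,0,0,0,0,0],[0,0,0,0,0,0,0],[0,0,0,0,0,0,0],[0,0,0,0,0,0,0],[0,0,0,0,0,0,0]]]' 25;python3 to.py 541 -39 170
```

```text
time: 35.22
tool_pos: [490.8, 264.8, 6.8]
tcp_rot: [180.0, -0.0, 83.5]
ft_force: [0.7, 1.0, -0.1]
finger_gap: 59.9
time: 35.85
tool_pos: [490.8, 264.8, 6.8]
tcp_rot: [180.0, -0.0, 83.5]
ft_force: [-1.1, -0.1, 6.4]
finger_gap: 41.8
at [490.8 264.8   6.8] [180.   -0.   83.5] units [-5.92   1.692 -3.265]
```

```bash
python3 -m jog '[[[0,0,-0.2,0,0,0,0],[0,0,-0.5,0,0,0,0],[0,0,-0.6,0,0,0,0],[0,0,-0.6,0,0,0,0],[0,0,-0.6,0,0,0,0],[0,0,-0.5,0,0,0,0],[0,0,-0.27,0,0,0,0],[-0.4,0.1,0,0,0,0,0],[-0.7,0.2,0,0,0,0,0],[-0.8,0.25,0,0,0,0,0],[-0.8,0.25,0,0,0,0,0],[-0.8,0.25,0,0,0,0,0]]]'
python3 -m jog '[[[-0.8,0.2,0,0,0,0,0],[-0.7,0.2,0,0,0,0,0],[-0.6,0.2,0,0,0,0,0],[-0.3,0.04,0,0,0,0,0],[0,0,0,0,0,0,0],[0,0,0,0,0,0,0]]]'
python3 to.py 541 -37.8 9
python3 - <<'E'
from h import *
im,d,w=pts("side"); save(im[130:290,200:400],"d1.png",3.5)
E
```

```text
time: 37.35
tool_pos: [521.6, 82.3, 168.1]
tcp_rot: [-179.9, 0.0, 83.4]
ft_force: [0.4, -1.0, -0.1]
finger_gap: 41.8
time: 38.1
tool_pos: [540.3, -37.3, 169.4]
tcp_rot: [-180.0, -0.0, 83.5]
ft_force: [-0.3, -0.4, -0.5]
finger_gap: 41.7
at [540.3 -37.3 169.4] [-180.    -0.    83.5] units [-0.01   0.017  3.208]
```

View pics/d1.png

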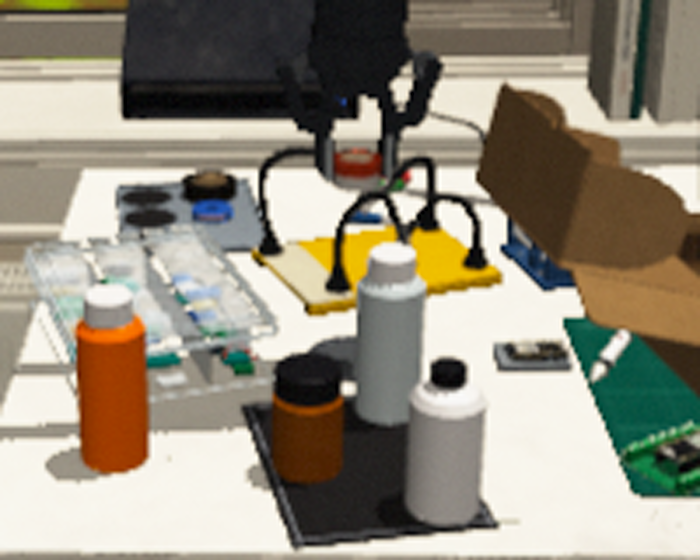

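Can, bottle and jar stand upright on the mat at (390,335), (445,445) and (307,420). The tin is level in the fingers at (357,165). I lower it into the dish.

```bash
python3 -m jog '[[[0,0.02,0.5,0,0,0,0],[0,0,0.6,0,0,0,0],[0,0,0.6,0,0,0,0],[0,0,0.5,0,0,0,0],[0,0,0.4,0,0,0,0],[0,0,0.3,0,0,0,0],[0,0,0.2,0,0,0,0],[0,0,0.07,0,0,0,0],[0,0,0.02,0,0,0,0],[0,0,0,0,0,0,0],[0,0,0,0,0,0,0]]]'
python3 to.py 541 -37.8 6.8
```

```text
time: 39.52
tool_pos: [542.2, -38.4, 10.9]
tcp_rot: [179.9, 0.0, 83.5]
ft_force: [-0.2, 0.2, -0.4]
finger_gap: 41.8
at [542.2 -38.4  10.9] [179.9   0.   83.5] units [ 0.008 -0.026  0.082]
```

```bash
python3 -m jog '[[[0,-0.02,0.07,0,0,0,0],[0,0,0,0,0,0,0],[0,0,0,0,0,0,0.54],[0,0,0,0,0,0,0.56],[0,0,0,0,0,0,0.56],[0,0,-0.2,0,0,0,0.56],[0,0,-0.4,0,0,0,0.6],[0,0,-0.5,0,0,0,1],[0,0,-0.6,0,0,0,1],[0,0,-0.6,0,0,0,1],[0,0,-0.6,0,0,0,1],[0,0,-0.6,0,0,0,1]]]'
python3 to.py 451.5 -202 200
```

```text
time: 41.02
tool_pos: [540.8, -38.1, 183.7]
tcp_rot: [180.0, -0.0, 83.5]
ft_force: [0.9, 0.3, 0.1]
finger_gap: 85.3
at [540.8 -38.1 183.7] [180.   -0.   83.5] units [-3.46  -1.4   -0.328]
```

```bash
python3 -m jog '[[[-0.3,-0.2,-0.3,0,0,0,1],[-0.7,-0.3,0,0,0,0,1],[-0.8,-0.3,0,0,0,0,1],[-0.8,-0.3,0,0,0,0,1],[-0.6,-0.2,0,0,0,0,1],[-0.25,-0.1,0,0,0,0,1],[0,0,0,0,0,0,1],[0,0,0,0,0,0,1]]]'
python3 to.py 451.5 -202 27
python3 - <<'E'
from h import *
im,d,w=pts("top"); h=cv2.cvtColor(im,cv2.COLOR_RGB2HSV); m=np.zeros(h.shape[:2],bool); m[130:180,262:310]=1
r=m&((h[...,0]<10)|(h[...,0]>170))&(h[...,1]>90); q=w[r]; q=q[np.isfinite(q[:,0])]; print("tin",len(q),cv2.minEnclosingCircle(q[:,:2].astype(np.float32)),np.median(q,0))
save(im[125:185,255:345],"e1.png",6)
E
```

```text
time: 42.02
tool_pos: [452.0, -200.7, 197.0]
tcp_rot: [180.0, -0.0, 83.5]
ft_force: [0.5, -0.7, -0.2]
finger_gap: 85.5
at [ 452.  -200.7  197. ] [180.   -0.   83.5] units [-0.028 -0.007  3.399]
tin 117 ((543.8363037109375, -40.0660514831543), 24.680561065673828) [538.77212131 -39.25256142  24.96660211]
```

View pics/e1.png

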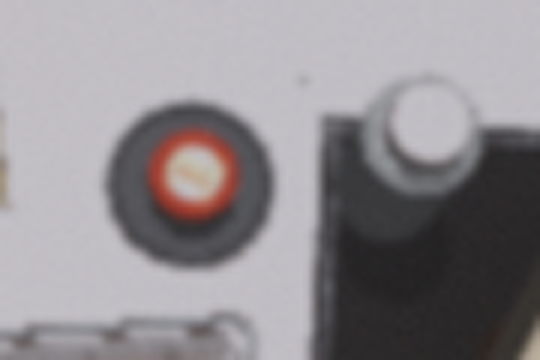

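The tin (195,175) stands upright and central in the dish (190,184); the offset is parallax from its height. Now the jar goes back.

```bash
python3 -m jog '[[[-0.03,-0.01,0.5,0,0,0,1],[0,0,0.6,0,0,0,1],[0,0,0.6,0,0,0,1],[0,0,0.6,0,0,0,1],[0,0,0.5,0,0,0,1],[0,0,0.3,0,0,0,1],[0,0,0.2,0,0,0,1],[0,0,0.1,0,0,0,1],[0,0,0,0,0,0,1],[0,0,0,0,0,0,1]]]'
python3 -m jog '[[[0,0,0,0,0,0,0],[0,0,0,0,0,0,0],[0,0,0,0,0,0,0],[0,0,0,0,0,0,0],[0,0,0,0,0,0,0],[0,0,0,0,0,0,0]]]' 30
python3 to.py 432.3 335.4 200
```

```text
time: 43.32
tool_pos: [451.4, -203.3, 27.6]
tcp_rot: [179.9, 0.0, 83.5]
ft_force: [-0.4, -0.2, 0.4]
finger_gap: 85.1
time: 44.08
tool_pos: [451.3, -203.3, 27.4]
tcp_rot: [179.9, 0.0, 83.5]
ft_force: [-0.8, 1.0, 5.9]
finger_gap: 53.1
at [ 451.3 -203.3   27.4] [179.9   0.   83.5] units [10.658 -1.603 -3.459]
```

```bash
python3 -m jog '[[[0,0,-0.2,0,0,0,0],[0,0,-0.5,0,0,0,0],[0,0,-0.6,0,0,0,0],[0,0,-0.6,0,0,0,0],[0,0,-0.6,0,0,0,0],[0,0,-0.6,0,0,0,0],[0,0,-0.4,0,0,0,0],[0.3,0,0,0,0,0,0],[0.6,-0.1,0,0,0,0,0],[0.8,-0.1,0,0,0,0,0],[0.8,-0.1,0,0,0,0,0],[0.8,-0.1,0,0,0,0,0]]]'
python3 -m jog '[[[0.85,-0.2,0,0,0,0,0],[0.85,-0.2,0,0,0,0,0],[0.85,-0.1,0,0,0,0,0],[0.85,-0.1,0,0,0,0,0],[0.85,-0.1,0,0,0,0,0],[0.85,-0.1,0,0,0,0,0],[0.85,-0.1,0,0,0,0,0],[0.7,-0.2,0,0,0,0,0],[0.5,-0.2,0,0,0,0,0],[0.2,0,0,0,0,0,0],[0,0,0,0,0,0,0],[0,0,0,0,0,0,0]]]'
python3 to.py 432.3 334.3 28.5
```

```text
time: 45.58
tool_pos: [448.5, -34.5, 200.1]
tcp_rot: [-179.9, -0.0, 83.5]
ft_force: [0.7, 0.5, -1.2]
finger_gap: 52.5
time: 47.08
tool_pos: [427.0, 335.0, 201.4]
tcp_rot: [-180.0, 0.0, 83.4]
ft_force: [-0.7, -0.1, -1.9]
finger_gap: 52.5
at [427.  335.  201.4] [-180.     0.    83.4] units [2.000e-03 1.080e-01 3.457e+00]
```

```bash
python3 -m jog '[[[0,0.108,0.5,0,0,0,0],[0,0,0.6,0,0,0,0],[0,0,0.6,0,0,0,0],[0,0,0.6,0,0,0,0],[0,0,0.5,0,0,0,0],[0,0,0.35,0,0,0,0],[0,0,0.2,0,0,0,0],[0,0,0.06,0,0,0,0],[0,0,0,0,0,0,0],[0,0,0,0,0,0,0]]]'
python3 to.py 432.3 334.3 27.2
```

```text
time: 48.32
tool_pos: [433.1, 335.6, 32.3]
tcp_rot: [179.9, -0.1, 83.5]
ft_force: [0.9, 0.3, -1.0]
finger_gap: 52.8
at [433.1 335.6  32.3] [ 1.799e+02 -1.000e-01  8.350e+01] units [-0.028 -0.013  0.101]
```

```bash
python3 -m jog '[[[-0.02,-0.01,0.06,0,0,0,0],[0,0,0.04,0,0,0,0],[0,0,0,0,0,0,0],[0,0,0,0,0,0,0.8],[0,0,0,0,0,0,1],[0,0,0,0,0,0,1],[0,0,0,0,0,0,1],[0,0,-0.4,0,0,0,1],[0,0,-0.6,0,0,0,1],[0,0,-0.6,0,0,0,1],[0,0,-0.6,0,0,0,1],[0,0,-0.6,0,0,0,1]]]'
python3 -m jog '[[[0,0,-0.6,0,0,0,1],[0,0,-0.5,0,0,0,1],[0,0,0,0,0,0,1]]]'
python3 to.py 531.2 -281.8 225
```

```text
time: 49.82
tool_pos: [431.7, 334.1, 167.2]
tcp_rot: [-180.0, 0.0, 83.5]
ft_force: [0.1, -0.2, 0.4]
finger_gap: 85.2
time: 50.2
tool_pos: [433.1, 335.0, 223.9]
tcp_rot: [179.8, -0.2, 83.5]
ft_force: [0.4, -1.5, 0.5]
finger_gap: 85.2
at [433.1 335.  223.9] [179.8  -0.2  83.5] units [-12.033   3.354  -0.046]
```

```bash
python3 -m jog '[[[-0.4,0.1,0,0,0,0,1],[-0.9,0.2,0,0,0,0,1],[-0.9,0.25,0,0,0,0,1],[-0.9,0.25,0,0,0,0,1],[-0.9,0.25,0,0,0,0,1],[-0.9,0.25,0,0,0,0,1],[-0.9,0.25,0,0,0,0,1],[-0.9,0.25,0,0,0,0,1],[-0.9,0.25,0,0,0,0,1],[-0.9,0.25,0,0,0,0,1],[-0.9,0.25,0,0,0,0,1],[-0.9,0.25,0,0,0,0,1]]]'
python3 -m jog '[[[-0.9,0.25,0,0,0,0,1],[-0.6,0.2,0,0,0,0,1],[-0.23,0.1,0,0,0,0,1],[0,0,0,0,0,0,1],[0,0,0,0,0,0,1]]]'
python3 to.py 531.2 -281.8 58
python3 - <<'E'
from h import *
im,d,w=pts("top"); save(im[120:220,100:400],"f1.png",2.6); z=w[...,2]; m=np.zeros(z.shape,bool); m[150:215,105:200]=1
m&=(z>70)&(z<98); q=w[m]; print("jar",len(q),cv2.minEnclosingCircle(q[:,:2].astype(np.float32)),np.median(q,0))
E
```

```text
time: 51.7
tool_pos: [510.7, -195.4, 219.4]
tcp_rot: [-179.9, -0.0, 83.4]
ft_force: [0.8, 0.8, 0.2]
finger_gap: 85.3
time: 52.32
tool_pos: [529.4, -281.3, 220.9]
tcp_rot: [-180.0, -0.0, 83.5]
ft_force: [0.8, -0.4, -0.9]
finger_gap: 86.0
at [ 529.4 -281.3  220.9] [-180.    -0.    83.5] units [-0.007  0.039  3.258]
jar 298 ((432.7026062011719, 333.90838623046875), 25.833942413330078) [431.73787853 332.79652402  87.24911966]
```

View pics/f1.png

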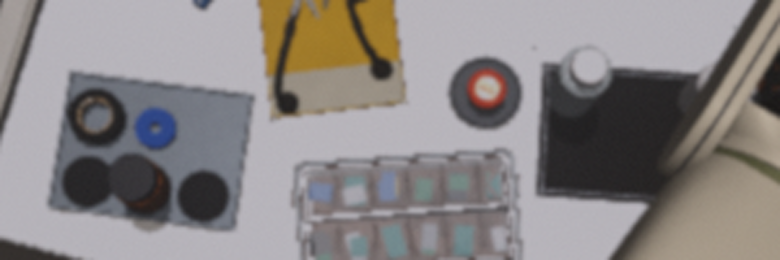

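The jar (140,185) is back, at (432.7,333.9) against (432.5,334.9) at the start, and the tin is in the dish at (487,90). Now the bottle.

```bash
python3 -m jog '[[[0,0.02,0.5,0,0,0,1],[0,0,0.6,0,0,0,1],[0,0,0.6,0,0,0,1],[0,0,0.6,0,0,0,1],[0,0,0.4,0,0,0,1],[0,0,0.3,0,0,0,1],[0,0,0.15,0,0,0,1],[0,0,0.1,0,0,0,1],[0,0,0,0,0,0,1],[0,0,0,0,0,0,1]]]'
python3 -m jog '[[[0,0,0,0,0,0,0],[0,0,0,0,0,0,0],[0,0,0,0,0,0,0],[0,0,0,0,0,0,0],[0,0,0,0,0,0,0],[0,0,0,0,0,0,0]]]' 30
python3 to.py 440.6 399.9 230
```

```text
time: 53.62
tool_pos: [531.2, -282.9, 59.6]
tcp_rot: [179.9, 0.0, 83.5]
ft_force: [0.6, -1.2, -0.1]
finger_gap: 85.4
time: 54.38
tool_pos: [530.9, -282.8, 59.3]
tcp_rot: [180.0, 0.0, 83.5]
ft_force: [-1.8, 1.0, 4.9]
finger_gap: 52.4
at [ 530.9 -282.8   59.3] [180.    0.   83.5] units [13.357 -3.348 -3.421]
```

```bash
python3 -m jog '[[[0,0,-0.2,0,0,0,0],[0,0,-0.5,0,0,0,0],[0,0,-0.6,0,0,0,0],[0,0,-0.6,0,0,0,0],[0,0,-0.6,0,0,0,0],[0,0,-0.6,0,0,0,0],[0,0,-0.4,0,0,0,0],[0.3,-0.1,0,0,0,0,0],[0.6,-0.2,0,0,0,0,0],[0.8,-0.2,0,0,0,0,0],[0.8,-0.2,0,0,0,0,0],[0.8,-0.2,0,0,0,0,0]]]'
python3 -m jog '[[[0.85,-0.2,0,0,0,0,0],[0.85,-0.2,0,0,0,0,0],[0.85,-0.2,0,0,0,0,0],[0.85,-0.2,0,0,0,0,0],[0.85,-0.2,0,0,0,0,0],[0.85,-0.2,0,0,0,0,0],[0.85,-0.2,0,0,0,0,0],[0.85,-0.2,0,0,0,0,0],[0.85,-0.2,0,0,0,0,0],[0.85,-0.2,0,0,0,0,0],[0.7,-0.2,0,0,0,0,0],[0.5,-0.2,0,0,0,0,0]]]'
python3 -m jog '[[[0.3,-0.05,0,0,0,0,0],[0,0,0,0,0,0,0],[0,0,0,0,0,0,0]]]'
python3 to.py 440.6 399.3 60.5
```

```text
time: 55.88
tool_pos: [503.3, -111.1, 231.7]
tcp_rot: [-179.8, -0.1, 83.5]
ft_force: [0.1, 0.0, -0.9]
finger_gap: 52.7
time: 57.38
tool_pos: [438.6, 383.3, 231.5]
tcp_rot: [-179.8, 0.1, 83.5]
ft_force: [0.4, -0.7, -1.2]
finger_gap: 52.7
time: 57.75
tool_pos: [440.1, 396.3, 233.3]
tcp_rot: [-180.0, 0.1, 83.4]
ft_force: [0.7, 0.5, -1.8]
finger_gap: 52.6
at [440.1 396.3 233.3] [-1.80e+02  1.00e-01  8.34e+01] units [0.064 0.004 3.457]
```

```bash
python3 -m jog '[[[0.03,0,0.5,0,0,0,0],[0,0,0.6,0,0,0,0],[0,0,0.6,0,0,0,0],[0,0,0.6,0,0,0,0],[0,0,0.5,0,0,0,0],[0,0,0.35,0,0,0,0],[0,0,0.2,0,0,0,0],[0,0,0.06,0,0,0,0],[0,0,0,0,0,0,0],[0,0,0,0,0,0,0]]]'
python3 to.py 440.6 399.3 59.2
```

```text
time: 59.0
tool_pos: [440.8, 399.1, 64.3]
tcp_rot: [179.9, -0.1, 83.5]
ft_force: [0.7, 0.6, -1.1]
finger_gap: 53.1
at [440.8 399.1  64.3] [ 1.799e+02 -1.000e-01  8.350e+01] units [ 0.002 -0.005  0.103]
```

```bash
python3 -m jog '[[[0,0,0.06,0,0,0,0],[0,0,0.04,0,0,0,0],[0,0,0,0,0,0,0],[0,0,0,0,0,0,0.8],[0,0,0,0,0,0,1],[0,0,0,0,0,0,1],[0,0,0,0,0,0,1],[0,0,-0.4,0,0,0,1],[0,0,-0.6,0,0,0,1],[0,0,-0.6,0,0,0,1],[0,0,-0.6,0,0,0,1],[0,0,-0.6,0,0,0,1]]]'
python3 -m jog '[[[0,0,-0.6,0,0,0,1],[0,0,-0.2,0,0,0,1],[0,0,0,0,0,0,1]]]'
python3 to.py 539.9 -133.3 235
```

```text
time: 60.5
tool_pos: [440.5, 398.8, 201.2]
tcp_rot: [179.9, -0.1, 83.5]
ft_force: [0.6, 0.2, -0.4]
finger_gap: 85.9
time: 60.88
tool_pos: [440.6, 398.9, 239.4]
tcp_rot: [179.9, -0.1, 83.5]
ft_force: [-1.1, 0.1, 0.4]
finger_gap: 85.5
at [440.6 398.9 239.4] [ 1.799e+02 -1.000e-01  8.350e+01] units [-10.349   3.185   0.079]
```

```bash
python3 -m jog '[[[-0.4,0.1,0,0,0,0,1],[-0.9,0.3,0,0,0,0,1],[-0.95,0.3,0,0,0,0,1],[-0.95,0.3,0,0,0,0,1],[-0.95,0.3,0,0,0,0,1],[-0.95,0.3,0,0,0,0,1],[-0.95,0.3,0,0,0,0,1],[-0.95,0.3,0,0,0,0,1],[-0.95,0.3,0,0,0,0,1],[-0.95,0.3,0,0,0,0,1],[-0.8,0.2,0,0,0,0,1],[-0.6,0.2,0,0,0,0,1]]]'
python3 -m jog '[[[0,0,0,0,0,0,1],[0,0,0,0,0,0,1]]]'; python3 to.py 539.9 -133.3 79
python3 - <<'E'
from h import *
im,d,w=pts("top"); z=w[...,2]; m=np.zeros(z.shape,bool); m[150:215,105:200]=1
for lo,hi in((70,98),(100,124)):
  n,l,st,ce=cv2.connectedComponentsWithStats((m&(z>lo)&(z<hi)).astype(np.uint8))
  for i in range(1,n):
    q=w[l==i]
    if len(q)>15: print(lo,len(q),cv2.minEnclosingCircle(q[:,:2].astype(np.float32)),np.median(q,0))
E
```

```text
time: 62.38
tool_pos: [538.9, -133.7, 236.5]
tcp_rot: [-179.8, -0.0, 83.4]
ft_force: [-0.0, 0.8, 0.5]
finger_gap: 85.4
time: 62.62
tool_pos: [539.5, -131.1, 237.1]
tcp_rot: [-179.9, -0.0, 83.4]
ft_force: [-0.3, 0.3, -0.9]
finger_gap: 85.1
at [ 539.5 -131.1  237.1] [-179.9   -0.    83.4] units [-0.045  0.02   3.162]
70 182 ((440.7581481933594, 400.365966796875), 27.364957809448242) [435.01850296 388.41237084  93.37012612]
70 298 ((432.4664306640625, 333.689208984375), 26.22239875793457) [431.90849298 333.01334828  87.11362026]
100 126 ((439.4710693359375, 401.4996032714844), 20.73487663269043) [438.79983259 398.83445415 114.9622824 ]
```

Bottle and jar are back in place within about 2 mm. Now the can.

```bash
python3 -m jog '[[[-0.02,0.01,0.5,0,0,0,1],[0,0,0.6,0,0,0,1],[0,0,0.6,0,0,0,1],[0,0,0.6,0,0,0,1],[0,0,0.4,0,0,0,1],[0,0,0.3,0,0,0,1],[0,0,0.15,0,0,0,1],[0,0,0.02,0,0,0,1],[0,0,0,0,0,0,1],[0,0,0,0,0,0,1]]]'
python3 -m jog '[[[0,0,0,0,0,0,0],[0,0,0,0,0,0,0],[0,0,0,0,0,0,0],[0,0,0,0,0,0,0],[0,0,0,0,0,0,0],[0,0,0,0,0,0,0]]]' 30
python3 to.py 424.9 270.4 235
```

```text
time: 63.92
tool_pos: [541.5, -132.5, 80.7]
tcp_rot: [179.9, 0.0, 83.5]
ft_force: [0.4, 0.2, 0.4]
finger_gap: 85.6
time: 64.68
tool_pos: [541.1, -132.4, 80.3]
tcp_rot: [180.0, 0.0, 83.5]
ft_force: [-0.9, 0.5, 6.2]
finger_gap: 53.1
at [ 541.1 -132.4   80.3] [180.    0.   83.5] units [ 7.738 -3.225 -3.097]
```

```bash
python3 -m jog '[[[0,0,-0.2,0,0,0,0],[0,0,-0.4,0,0,0,0],[0,0,-0.6,0,0,0,0],[0,0,-0.6,0,0,0,0],[0,0,-0.6,0,0,0,0],[0,0,-0.5,0,0,0,0],[0,0,-0.2,0,0,0,0],[0,0,0,0,0,0,0]]]'
python3 -m jog '[[[0.3,-0.15,0,0,0,0,0],[0.6,-0.3,0,0,0,0,0],[0.7,-0.3,0,0,0,0,0],[0.8,-0.3,0,0,0,0,0],[0.8,-0.3,0,0,0,0,0],[0.8,-0.3,0,0,0,0,0],[0.8,-0.3,0,0,0,0,0],[0.8,-0.3,0,0,0,0,0],[0.8,-0.35,0,0,0,0,0],[0.7,-0.3,0,0,0,0,0],[0.45,-0.2,0,0,0,0,0],[0.2,-0.1,0,0,0,0,0]]]'
python3 -m jog '[[[0,0,0,0,0,0,0],[0,0,0,0,0,0,0]]]'; python3 to.py 424.9 271.2 81
```

```text
time: 65.68
tool_pos: [541.3, -132.4, 235.8]
tcp_rot: [179.9, 0.0, 83.5]
ft_force: [0.4, -0.4, -0.7]
finger_gap: 52.8
time: 67.18
tool_pos: [424.3, 272.1, 233.5]
tcp_rot: [-179.9, 0.1, 83.6]
ft_force: [-0.2, 0.3, -0.6]
finger_gap: 53.0
time: 67.42
tool_pos: [426.2, 270.2, 234.5]
tcp_rot: [-180.0, 0.0, 83.4]
ft_force: [0.3, 0.2, -0.9]
finger_gap: 53.3
at [426.2 270.2 234.5] [-180.     0.    83.4] units [ 0.019 -0.027  3.07 ]
```

```bash
python3 -m jog '[[[-0.01,-0.03,0.5,0,0,0,0],[0,0,0.6,0,0,0,0],[0,0,0.6,0,0,0,0],[0,0,0.5,0,0,0,0],[0,0,0.4,0,0,0,0],[0,0,0.3,0,0,0,0],[0,0,0.1,0,0,0,0],[0,0,0.02,0,0,0,0],[0,0,0,0,0,0,0],[0,0,0,0,0,0,0]]]'
python3 to.py 424.9 271.2 80.2
```

```text
time: 68.68
tool_pos: [425.1, 270.9, 84.6]
tcp_rot: [179.9, -0.0, 83.5]
ft_force: [-0.4, -0.0, -0.4]
finger_gap: 52.9
at [425.1 270.9  84.6] [179.9  -0.   83.5] units [ 0.006 -0.004  0.087]
```

Lower, release, lift, then back off towards the mat to look.

```bash
python3 -m jog '[[[0,0,0.05,0,0,0,0],[0,0,0.035,0,0,0,0],[0,0,0,0,0,0,0],[0,0,0,0,0,0,0.8],[0,0,0,0,0,0,1],[0,0,0,0,0,0,1],[0,0,0,0,0,0,1],[0,0,-0.4,0,0,0,1],[0,0,-0.6,0,0,0,1],[0,0,-0.6,0,0,0,1],[0,0,-0.6,0,0,0,1],[0,0,-0.6,0,0,0,1]]]'
python3 -m jog '[[[-0.4,0,-0.2,0,0,0,1],[-0.8,0.2,0,0,0,0,1],[-0.8,0.2,0,0,0,0,1],[-0.8,0.2,0,0,0,0,1],[-0.8,0.2,0,0,0,0,1],[-0.8,0.2,0,0,0,0,1],[-0.8,0.2,0,0,0,0,1],[-0.8,0.2,0,0,0,0,1],[-0.8,0.2,0,0,0,0,1],[-0.6,0.2,0,0,0,0,1],[-0.3,0,0,0,0,0,1],[0,0,0,0,0,0,1]]]'
python3 -m jog '[[[0,0,0,0,0,0,1],[0,0,0,0,0,0,1],[0,0,0,0,0,0,1]]]'
python3 - <<'E'
from h import *
im,d,w=pts("top"); save(im[120:220,100:400],"g1.png",2.6); z=w[...,2]; m=np.zeros(z.shape,bool); m[145:215,105:200]=1
w0=np.load("top0.npz")["w"]
for lo,hi in((125,160),(100,124),(70,98),(15,45)):
  n,l,st,ce=cv2.connectedComponentsWithStats((m&(z>lo)&(z<hi)).astype(np.uint8))
  for i in range(1,n):
    q=w[l==i]
    if len(q)>40: (c,r)=cv2.minEnclosingCircle(q[:,:2].astype(np.float32)); print(lo,len(q),np.round(c,1),round(r,1),np.median(q,0).round(1))
def col(im,w,f,roi):
    h=cv2.cvtColor(im,cv2.COLOR_RGB2HSV).astype(int); k=np.zeros(z.shape,bool); k[roi[0]:roi[1],roi[2]:roi[3]]=1
    q=w[k&f(h)]; q=q[np.isfinite(q[:,0])]; return len(q),np.median(q,0).round(1)
blue=lambda h:(h[...,0]>105)&(h[...,0]<130)&(h[...,1]>130)
red=lambda h:((h[...,0]<10)|(h[...,0]>170))&(h[...,1]>90)
o=np.load("top0.npz"); print("reel",col(o["im"],o["w"],blue,(150,185,140,175)),col(im,w,blue,(150,185,140,175)))
print("tin",col(im,w,red,(130,180,262,310)))
im,d,w=pts("side"); save(im[130:290,200:400],"g2.png",3.5)
E
```

```text
time: 70.18
tool_pos: [424.5, 270.6, 220.5]
tcp_rot: [180.0, -0.0, 83.5]
ft_force: [-0.2, 0.4, -0.1]
finger_gap: 85.1
time: 71.68
tool_pos: [469.8, -122.5, 229.4]
tcp_rot: [-180.0, -0.0, 83.4]
ft_force: [-0.3, 0.1, 0.4]
finger_gap: 85.2
time: 72.05
tool_pos: [470.2, -121.4, 229.6]
tcp_rot: [180.0, -0.0, 83.5]
ft_force: [-0.4, -0.2, -0.6]
finger_gap: 85.1
125 182 [423.1 270.5] 19.9 [422.2 268.8 141.5]
100 133 [441.9 400.8] 21.8 [440.4 398.4 114.6]
100 158 [423.5 269.6] 26.8 [414.7 259.9 117.2]
70 163 [440.6 400.4] 27.3 [432.9 388.1  93.6]
70 297 [432.1 334.2] 26.2 [431.8 334.   87. ]
15 247 [510.4 389.9] 30.8 [510.1 389.1  20.8]
15 51 [438.2 396.3] 26.0 [426.6 379.   30.9]
reel (147, array([497.7, 324.9,  12.4])) (147, array([498.6, 325.2,  12.4]))
tin (120, array([539.5, -38.9,  25.2]))
```

View pics/g1.png

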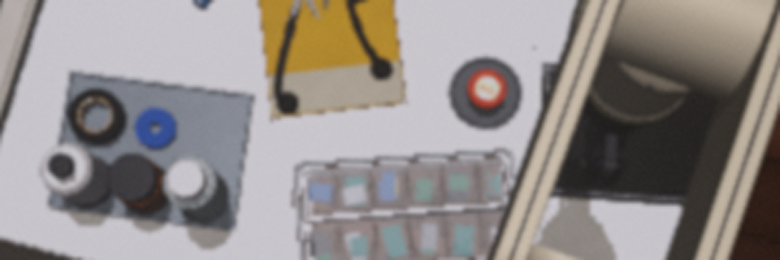

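View pics/g2.png

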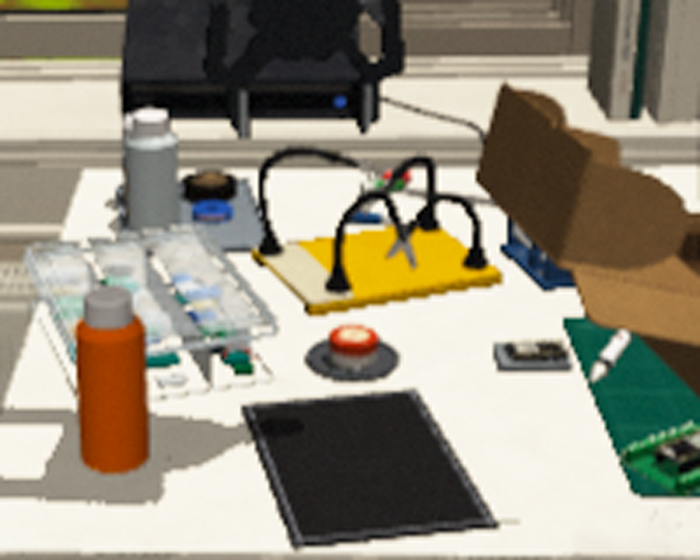

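Everything is in place: bottle (70,165), jar (140,180) and can (193,185) stand upright in the tray. In the side view the tin (352,345) is level in the dish, the mat is empty and the gripper touches nothing.

```bash
python3 -c "
from bench import job; print(job.hand_in())"
```

```text
the job is handed in; nothing more can be done
None
```

The job is handed in. I moved the can, then the bottle, then the jar onto the mat, set the flux tin in the dish, and put them back in reverse order. It took about 72 s of the 147 s allowed; hand-in reports no verdict.

- **Containers:** in the last camera check, can, bottle and jar stood upright in the tray, each within about 3 mm of where it started (limit 15 mm).
- **Tin:** it was upright in the dish, about 2 mm from the centre (limit 13 mm), with its top at about 25 mm, so it sits on the dish floor.
- **Wick reel and tape roll:** both were within about 1 mm of their start.
- **Robot:** at hand-in the gripper was open and clear of everything. The largest wrist force component I read at the ends of moves was about 6 N.
- **Disagreements:** the tin's enclosing-circle fit right after placing gave 543.8 in x, against 538.8 from the median of the same pixels. A few stray edge pixels are the likely cause, and the later reading (539.5) and the picture agreed with the median. The bottle cap read about 3 mm low in height in the top view; the side view gave 116 mm, against 118 mm expected.

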